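Grade the turned spindles with the slotted sieve

TASK

Lift the wooden sieve by its leaning handle, hold it over the low tray and tilt it so that both short spindles drop through its slots into that tray while the two long ones stay in the sieve. Then tip the two long spindles out over the sieve's low lip into the deep box and stand the empty sieve back on its feet on the bench. Do not touch the spindles with the fingers, and leave the other things on the bench where they are.

Things in the scene. Friction and masses are not known exactly. Their poses are not given: they have to be found in the camera images.
- sieve: Wooden grading sieve, 0.45 kg empty, 216 mm long (x), 144 mm wide (y), on 46 mm high side boards that stand on the bench. Origin: centre of its underside; z up when it stands. Inside 200 x 132 mm. The floor top is 20 mm above the underside at the centre and slopes 0.07 rad down to the +x end, where the spindles lie, axes along y. Wall 40 mm high at the -x end.
- sieve_slots (a point): Middle of the slotted -x half of the sieve's floor, 50 mm from its centre: two cross slots, each 46 mm (x) by 88 mm (y), an 8 mm bar between them, 22 mm ledges along both sides. With the -x end tilted down 10 to 20 degrees the spindles roll that way: short ones drop through, long ones ride on the ledges to the -x wall.
- sieve_lip (a point): Top of the low lip that closes the sieve's +x end, 103 mm from the centre: 4 mm above the floor, the edge to tip things out over. It holds resting spindles up to some 45 degrees of floor slope, but a spindle that rolls to it from the -x end, or is jerked, goes over it.
- sieve_handle (a point): Centre of the sieve's handle, 95 mm above its underside over the centre of the sieve: a flat plank 18 mm thick, 144 mm long along the sieve's y, 28 mm high, carried by posts on the side boards at both ends. The plank leans 25 degrees (0.436 rad): its upper edge is towards the sieve's -x. Its flat faces look along the sieve's (0.906, 0, 0.422) and the opposite. Site axes are parallel to the sieve's.
- short_a: Short turned wooden spindle, 24 mm diameter, 60 mm long, 30 g, lying in the sieve. Origin at its centre, y along its axis.
- short_b: The other short spindle, the same.
- long_a: Long turned wooden spindle, 24 mm diameter, 122 mm long, 55 g, lying in the sieve. Origin at its centre, y along its axis.
- long_b: The other long spindle, the same.
- low_tray: Low open plywood tray for the short spindles, 200 x 200 mm, 50 mm high, walls and floor 8 mm, fixed to the bench. Origin: centre of its underside.
- deep_box: Deep open plywood box for the long spindles, 200 x 200 mm, 90 mm high, walls and floor 8 mm, fixed to the bench. Origin: centre of its underside.
- mallet: Bystander, to be left alone: round carver's mallet lying down, 190 mm long, 64 mm thick. Origin at its underside.
- spoon: Bystander, to be left alone: wooden spoon, 240 mm. Origin at its underside.
- brush: Bystander, to be left alone: bench brush, 190 mm. Origin at its underside.
- oil_jar: Bystander, to be left alone: amber glass jar, 60 mm across, 85 mm high. Origin at its underside.
- rosette: Bystander, to be left alone: carved wooden disc, 100 mm across, 18 mm thick. Origin at its underside.
- offcut: Bystander, to be left alone: block of dark wood 70 x 45 x 22 mm. Origin at its underside.

How it is judged (in metres and radians):
On the way, in this order (a step that is already met when the one before it is completed fails the run):
1. both short spindles lie in the low tray while both long ones are still in the sieve (x of short_a in the frame of low_tray between -0.092 and 0.092 m and y of short_a in the frame of low_tray between -0.092 and 0.092 m and z of short_a in the frame of low_tray between 0 and 0.05 m and x of short_b in the frame of low_tray between -0.092 and 0.092 m and y of short_b in the frame of low_tray between -0.092 and 0.092 m and z of short_b in the frame of low_tray between 0 and 0.05 m and x of long_a in the frame of sieve between -0.105 and 0.105 m and y of long_a in the frame of sieve between -0.07 and 0.07 m and z of long_a in the frame of sieve between 0.015 and 0.07 m and x of long_b in the frame of sieve between -0.105 and 0.105 m and y of long_b in the frame of sieve between -0.07 and 0.07 m and z of long_b in the frame of sieve between 0.015 and 0.07 m), for 0.2 s.
2. both long spindles are in the deep box, the short ones still in the low tray (x of short_a in the frame of low_tray between -0.092 and 0.092 m and y of short_a in the frame of low_tray between -0.092 and 0.092 m and z of short_a in the frame of low_tray between 0 and 0.05 m and x of short_b in the frame of low_tray between -0.092 and 0.092 m and y of short_b in the frame of low_tray between -0.092 and 0.092 m and z of short_b in the frame of low_tray between 0 and 0.05 m and x of long_a in the frame of deep_box between -0.092 and 0.092 m and y of long_a in the frame of deep_box between -0.092 and 0.092 m and z of long_a in the frame of deep_box between 0 and 0.085 m and x of long_b in the frame of deep_box between -0.092 and 0.092 m and y of long_b in the frame of deep_box between -0.092 and 0.092 m and z of long_b in the frame of deep_box between 0 and 0.085 m), for 0.2 s.
At the end, for the whole second after the job is handed in: Both short spindles lie inside the low tray (centres within its walls and below its rim), both long spindles inside the deep box, and the empty sieve stands on the bench: underside within 6 mm of the bench top, upright within 0.05 rad (3 degrees), all at rest (all of step 2 and height (world z) of sieve between -0.006 and 0.006 m and angle between sieve's own z axis and vertical below 0.05 rad and linear speed of sieve below 0.02 m/s and linear speed of each of short_a, short_b, long_a, long_b below 0.05 m/s); the robot touches nothing.
It fails at once if the fingers touch a spindle (contact force between the fingers and short_a above 0.5 N or contact force between the fingers and short_b above 0.5 N or contact force between the fingers and long_a above 0.5 N or contact force between the fingers and long_b above 0.5 N).
It fails at once if a bystander is moved by more than 30 mm (distance of any of mallet, spoon, brush, oil_jar, rosette, offcut from where it was at the start of the episode above 0.03 m).
It also fails if it takes over 70 s, if anything falls off the work surface, if the arm or the gripper's body presses on something with over 40 N, if the wrist force passes 120 N, or if a joint passes its speed limit or range.

ROBOT

A 6-joint arm with a two-finger parallel gripper is mounted at the origin on the work surface. World frame = base frame: x ahead of the robot, y to its left, z up, the work surface at z = 0. Lengths are in mm, angles in rad, forces in N, time in s.
With the tool pointing down it reaches from about 225 to 725 mm from the base axis. Payload 3.1 kg.
Tool frame: the origin (TCP) lies midway between the tips of the shut fingers; the grasp point (between the pads) lies 19 mm behind it; z points along the fingers, y is the direction in which the jaws open and shut (so a half turn about z gives the same grasp; the last joint's range is limited). The gripper opens to 85 mm and grips with 20 to 120 N. Pads are 22 mm wide; open, the fingers measure 114 mm over their backs; the gripper's body (76 mm by 85 mm) begins 54 mm behind the grasp point. The pads swing forward as they close: fully open they stand 13 mm farther back than shut.
Start: joints at [-1.331, 0.048, 0.099, 1.622, 0, 1.443], TCP at [188.755, -489.886, 205.812] pointing down, gripper open.
Joint ranges: [-2.91, 2.91], [-0.99, 1.94], [-1.21, 1.42], [-2.12, 2.29], [-1.49, 1.47], [-3.14, 3.14]. Speed limits (rad/s): [2.79, 2.79, 3.14, 3.14, 3.14, 3.14].

INTERFACE

Orientations are given as a 3x3 rotation matrix whose columns are the frame's x, y, z axes.
In Python, from station import sensors, optics, job_done gives the robot as it stands. The module is installed in compiled form; this text tells all that it offers.
- The arm moves only by the shell command python3 -m creep 'ROWS' [OPENING] [FORCE]. ROWS is JSON, one flat list of numbers, 6 for each row, row after row: the shift along the tool's x, y, z in mm, then the turn, a rotation vector about the tool's x, y, z in degrees. In form: [tx, ty, tz, wx, wy, wz, tx, ty, tz, wx, wy, wz, ...]. A call has 1 to 5 rows; each row is the pose to reach, as a shift and turn from the pose commanded when the call began, along the tool's axes at that moment; what a row does not reach only later rows make up. A row lasts 1/12 s, in which the tool goes at most 41.7 mm and 7.16 degrees, less where a joint would pass 70% of its speed; a pose out of reach is approached as far as the arm can. A call with a gripper value outside its range is refused whole. OPENING is the opening, from -1 (shut) to 1 (fully open), so that 0 is half open, set as the call begins (- or left out, the last holds). The fingers move at their own pace and stop on an object; FORCE is the grip in N (left out, the last holds). Time passes only in rows, so rows that repeat a pose let the fingers close. It gives the time, the measured TCP pose, the force and the opening at its end, in the units of the state.
- sensors.get_obs(): the state, without advancing time (a new reading comes with each control period).
- optics.grab_frame(name): name is "scene" or "side" or "wrist"; returns (picture, depth): 480x640x3 uint8, red, green, blue; 480x640 float32, mm along the optical axis (not along the pixel's ray), 0 where there is no reading.
- optics.camera_info(name): a dict with "mtx" (3x3 intrinsics, pixels), "eye" and "attitude" of the camera in the world; the wrist camera has in their place "T_tool_cam" (4x4, takes a point from camera to tool coordinates, whose origin is the TCP and whose axes are the flange's). Camera axes: x right, y up, looking along -z (the intrinsics and any distortion apply to the point x, -y, -z); pixel columns grow to the right and rows downward; lengths in mm; the calibration is good to about 2 mm. A picture is of the moment at which its call begins: read the wrist's pose just before it. camera_info takes no time and is no camera call.
- job_done(): hands the job in, once; it reports no verdict.
The state is a dict: "time": time; "joint_positions": joint angles; "qd": joint speeds; "effort": joint torques, N m; "tcp_pos": TCP position; "tcp_rot": TCP orientation; "contact_force": force on the tool from outside, world axes, zero at the start; "ft_torque": the same for the moment, N m; "grip_width": opening from 0.0 (shut) to 1.0 (fully open).
Only numpy, scipy, OpenCV 4.12 (cv2) and the standard library are available. Lean on these libraries where they do the work, as an engineer would, in place of code of your own. Each camera call takes 0.05 s, during which the arm holds its last target.

## Working session

There is one attempt and no reset: what is moved stays moved. The work goes in short steps, Python scripts to look and compute and a shell command to move; the robot and the scene stay as the last step left them, time stands still between calls to the robot, and variables do not carry over. Pictures are saved under pics/ and viewed, and the job is handed in when it is done.

```bash
mkdir -p pics
python3 - <<'E'
from station import sensors, optics
import cv2, numpy as np
print({k:np.round(v,3).tolist() for k,v in sensors.get_obs().items()})
for n in ["scene","side"]:
    p,d=optics.grab_frame(n); i=optics.camera_info(n)
    cv2.imwrite(f"pics/{n}0.png",p[:,:,::-1]); np.savez(f"{n}0.npz",p=p,d=d,**i); print(n,i)
print(optics.camera_info("wrist"))
E
```

```text
{'time': 0.0, 'joint_positions': [-1.331, 0.049, 0.098, 1.622, 0.0, 1.443], 'qd': [-0.0, 0.0, 0.001, 0.0, 0.0, 0.0], 'effort': [0.0, -33.879, 32.001, 0.02, -0.0, -0.0], 'tcp_pos': [188.598, -489.248, 204.628], 'tcp_rot': [[0.933, 0.36, -0.001], [0.36, -0.933, 0.002], [0.0, -0.002, -1.0]], 'contact_force': [-0.245, -0.151, 0.418], 'ft_torque': [-0.015, -0.001, -0.007], 'grip_width': 1.005}
scene {'mtx': array([[494.54220398,   0.        , 319.4302814 ],
       [  0.        , 494.54220398, 225.83441938],
       [  0.        ,   0.        ,   1.        ]]), 'eye': array([1605.58152328,  263.98033199,  811.89232411]), 'attitude': array([[-0.27817181, -0.53840072,  0.79545277],
       [ 0.9602245 , -0.17680266,  0.21612434],
       [ 0.02427667,  0.82393293,  0.56616708]])}
side {'mtx': array([[536.16432417,   0.        , 314.39551899],
       [  0.        , 536.16432417, 231.66276173],
       [  0.        ,   0.        ,   1.        ]]), 'eye': array([ -2.20093782, 549.69945503, 865.56779026]), 'attitude': array([[-0.6997815 ,  0.47505836, -0.53350296],
       [-0.71405415, -0.4869108 ,  0.50303533],
       [-0.02079722,  0.73296482,  0.67994856]])}
{'mtx': array([[369.14435755,   0.        , 320.0568745 ],
       [  0.        , 369.14435755, 240.67084755],
       [  0.        ,   0.        ,   1.        ]]), 'T_tool_cam': array([[ 1.29592113e-04,  9.48398358e-01,  3.17081281e-01,
         8.02794728e+01],
       [ 9.99999926e-01, -2.37522253e-04,  3.01732134e-04,
         7.05750072e-01],
       [ 3.61476120e-04,  3.17081218e-01, -9.48398318e-01,
        -1.67998040e+02],
       [ 0.00000000e+00,  0.00000000e+00,  0.00000000e+00,
         1.00000000e+00]])}
```

View pics/scene0.png

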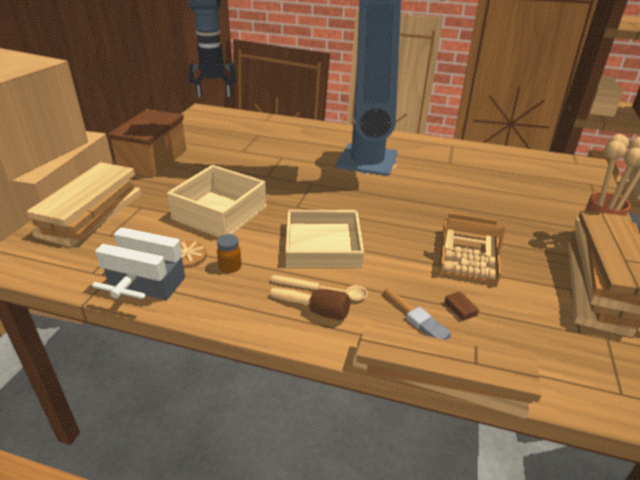

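View pics/side0.png

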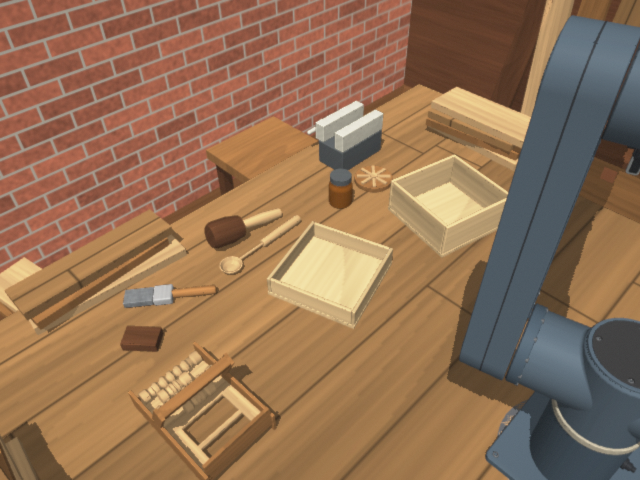

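The scene view shows the sieve at about (470,248), the tray at (324,238) and the box at (218,200). The side view shows the sieve at (205,410) with the handle along (165,410)–(230,362), the tray at (330,272) and the box at (450,203). Next I measure them from the depth.

```bash
cat > h.py <<'E'
import numpy as np, cv2
def load(n): return np.load(n+".npz")
def cloud(z):
    d=z['d']; K=z['mtx']; v,u=np.mgrid[0:480,0:640]
    c=np.stack([(u-K[0,2])/K[0,0]*d, -(v-K[1,2])/K[1,1]*d, -d],-1)
    w=c@z['attitude'].T+z['eye']; w[d==0]=np.nan
    return w
def proj(z,P):
    c=(np.atleast_2d(P)-z['eye'])@z['attitude']; K=z['mtx']
    return np.stack([K[0,2]+K[0,0]*c[:,0]/-c[:,2],K[1,2]-K[1,1]*c[:,1]/-c[:,2]],-1)
E
python3 - <<'E'
from h import *
ims=[]
for n,(x,y,w,h) in {"side0":(110,330,180,150),"scene0":(400,190,140,110)}.items():
    z=load(n); W=cloud(z)
    cv2.imwrite(f"pics/crop_{n}.png",cv2.resize(z['p'][y:y+h,x:x+w,::-1],None,fx=4,fy=4,interpolation=cv2.INTER_CUBIC))
    # rim components by height for tray & box & sieve
    for nm,lo,hi,c in [("tray",40,58,(450,0)),("box",80,98,0),("sieve",36,56,0)]:
        pass
    m=(W[...,2]>10)&(W[...,0]>150)&(W[...,0]<900)&(abs(W[...,1])<700)
    k,lab,st,cen=cv2.connectedComponentsWithStats(m.astype(np.uint8))
    for i in range(1,k):
        if st[i,4]>150:
            P=W[lab==i]; print(n,st[i],np.round(np.nanpercentile(P,2,0)),np.round(np.nanpercentile(P,98,0)))
    b=W[(abs(W[...,2])<15)&(W[...,0]>200)&(W[...,0]<700)&(abs(W[...,1])<500)]; print("bench z",np.median(b[:,2]))
E
```

```text
side0 [  355    15   273   355 22251] [ 151. -677.   13.] [732. 100. 664.]
side0 [ 316  101   67  106 4039] [ 684. -453.   14.] [ 879. -188.  121.]
side0 [ 580  139   60   81 3160] [ 165. -691.   13.] [ 296. -434.  290.]
side0 [ 204  208   78   40 1389] [769. -63.  13.] [822. 117.  67.]
side0 [219 215  82  59 464] [703. -87.  10.] [746. 144.  21.]
side0 [  15  220  171  112 6352] [835. 174.  12.] [898. 502.  67.]
side0 [ 267  221  126  104 3734] [ 425. -126.   12.] [658. 108.  51.]
side0 [ 123  284   93   22 1114] [692. 193.  11.] [811. 340.  21.]
side0 [120 326  43  24 815] [654. 333.  12.] [723. 400.  24.]
side0 [ 128  341  148  139 8640] [372. 304.  13.] [573. 447. 109.]
side0 [   0  435   37   45 1147] [528. 623.  14.] [655. 648. 131.]
bench z -0.78579028120771
scene0 [ 188    0   49   96 2386] [ 167. -547.  262.] [ 228. -426.  531.]
scene0 [ 355    0   46  141 5681] [175. -20. 182.] [207.  95. 561.]
scene0 [ 133  113   52   62 2080] [ 155. -698.   13.] [ 364. -644.  140.]
scene0 [ 569  134   65  195 6432] [258. 629.  15.] [662. 698. 294.]
scene0 [ 167  165   99  106 4833] [ 378. -459.   12.] [ 737. -190.   89.]
scene0 [  49  166   92   77 3296] [ 474. -698.   14.] [ 762. -627.   88.]
scene0 [ 286  210   78   55 2141] [ 430. -123.   11.] [666. 105.  50.]
scene0 [ 440  212   66   71 3263] [375. 302.  12.] [583. 445. 108.]
scene0 [  95  227  111   70 4767] [ 681. -455.   11.] [ 886. -300.  120.]
scene0 [ 270  275   97   45 1817] [715. -77.  11.] [833. 117.  66.]
scene0 [ 362  288  177   86 3259] [711. 180.  12.] [899. 500.  67.]
scene0 [445 291  34  27 497] [662. 330.  11.] [728. 398.  23.]
bench z -1.3888995868170468
```

Run:
```python
from h import *
# top-down height maps 
z1=load("side0");z2=load("scene0")
for n,z in(("side",z1),("scene",z2)):
    W=cloud(z).reshape(-1,3); C=z['p'].reshape(-1,3)
    img=np.zeros((560,760,3),np.uint8)
    W2=W[np.argsort(np.nan_to_num(W[:,2]))]; C2=C[np.argsort(np.nan_to_num(W[:,2]))]
    u=np.nan_to_num((450-W2[:,1])*760/900,nan=-1e6).astype(int); v=np.nan_to_num(560-(W2[:,0]-150)*760/900,nan=-1e6).astype(int)
    ok=(u>=0)&(u<759)&(v>=0)&(v<559)&(W2[:,2]<200)
    for a in(0,1):
        for b in(0,1): img[v[ok]+a,u[ok]+b]=C2[ok][:,::-1]
    cv2.imwrite(f"pics/top_{n}.png",img)
```

```text
(no output)
```

View pics/top_side.png

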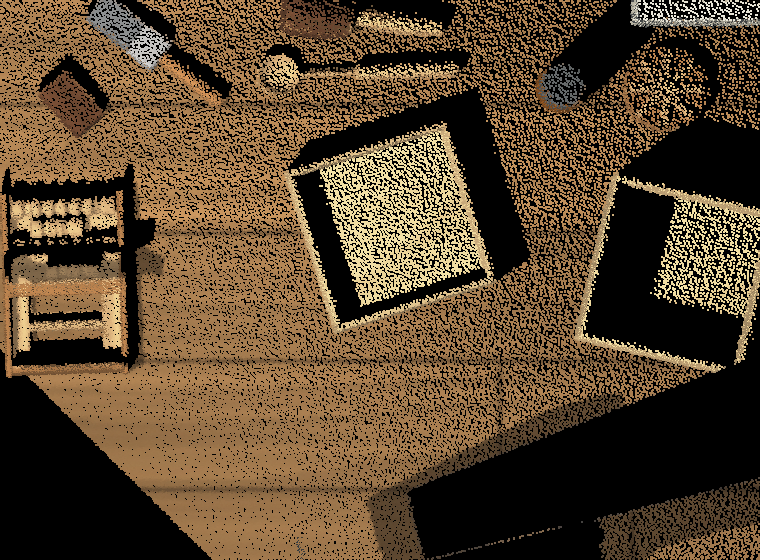

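View pics/crop_side0.png

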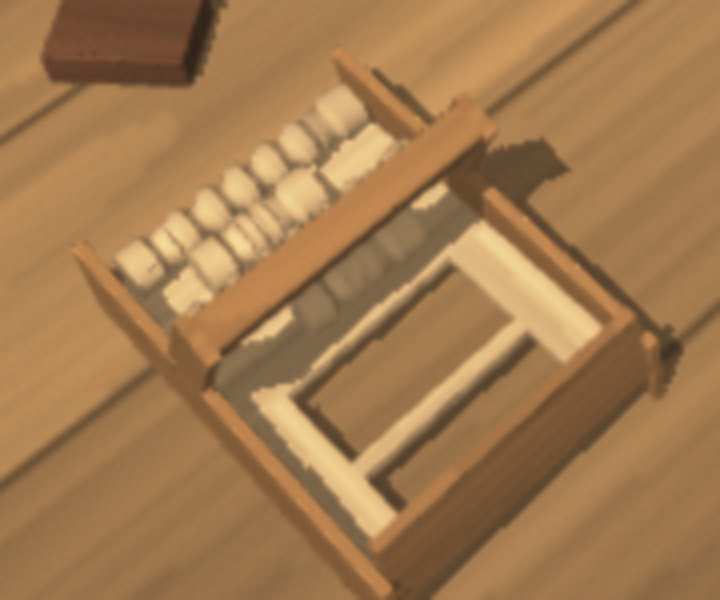

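View pics/crop_scene0.png

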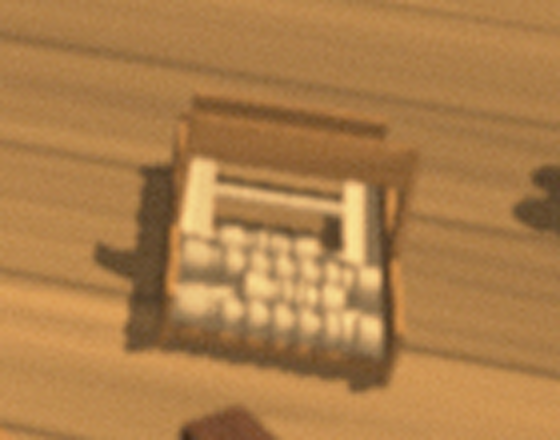

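Run:
```python
from h import *
for n in("side0","scene0"):
    W=cloud(load(n)).reshape(-1,3)
    s=W[(W[:,0]>340)&(W[:,0]<620)&(W[:,1]>280)&(W[:,1]<470)]
    hd=s[(s[:,2]>70)&(s[:,2]<125)]
    top=hd[hd[:,2]>103]
    for nm,q in(("handle",hd),("top",top),("all z>30",s[(s[:,2]>30)])):
        r=cv2.minAreaRect(q[:,:2].astype(np.float32)); print(n,nm,len(q),np.round(r[0],1),np.round(r[1],1),round(r[2],2),np.round(q[:,2].max(),1))
    # front face normal of plank (PCA fit plane)
    v=hd-hd.mean(0); 
    vy=np.linalg.svd(v,full_matrices=False)[2]; print("long axis",np.round(vy[0],3),"mean",np.round(hd.mean(0),1))
    for nm,x0,x1,y0,y1,zc in(("tray",400,690,-160,140,50),("box",350,760,-480,-170,90)):
        q=W[(W[:,0]>x0)&(W[:,0]<x1)&(W[:,1]>y0)&(W[:,1]<y1)&(abs(W[:,2]-zc)<7)]
        r=cv2.minAreaRect(q[:,:2].astype(np.float32)); print(n,nm,len(q),np.round(r[0],1),np.round(r[1],1),round(r[2],2))
```

```text
side0 handle 1264 [479.3 374.2] [ 36.2 144.7] 1.33 113.3
side0 top 960 [472.3 374. ] [ 22.8 144.5] 1.07 113.3
side0 all z>30 4976 [477.3 374.1] [215.7 145.1] 1.92 113.3
long axis [ 0.021 -1.     0.018] mean [471.8 379.6 103.8]
side0 tray 1300 [545.4 -12.9] [202.1 205. ] 17.58
side0 box 1169 [ 560.6 -338.8] [386.9 255.3] 8.77
scene0 handle 706 [481.5 373.9] [ 41.1 144.6] 1.21 112.0
scene0 top 206 [476.5 373.5] [ 23.  144.6] 3.54 112.0
scene0 all z>30 1997 [474.9 373.7] [223.3 144.6] 1.94 112.0
long axis [-0.031  1.    -0.   ] mean [483.4 374.8  96.5]
scene0 tray 660 [545.2 -12.9] [207.7 199.7] 17.57
scene0 box 722 [ 553.6 -312.3] [312.  317.3] 77.2
```

```bash
cat >> h.py <<'E'
from scipy.spatial.transform import Rotation as R
def sieve_R(yaw,tilt):  # degrees; tilt>0: -x end down (floor)
    return R.from_euler('z',yaw,degrees=True)*R.from_euler('y',-tilt,degrees=True)
RT=np.array([[0,.906,.423],[1,0,0],[0,.423,-.906]])  # tool axes in sieve frame (cols x,y,z)
def tool_R(yaw,tilt): return sieve_R(yaw,tilt)*R.from_matrix(RT)
def rel(obs,p,Rt):
    R0=R.from_matrix(obs['tcp_rot']); d=R0.inv().apply(np.array(p)-obs['tcp_pos']); w=(R0.inv()*Rt).as_rotvec(degrees=True)
    return np.round(np.r_[d,w],1)
def log():
    from station import sensors
    o=sensors.get_obs()
    with open('log.txt','a') as f: f.write(repr([float(v) for v in np.r_[o['joint_positions'],o['tcp_pos'],np.array(o['tcp_rot']).ravel()]])+"\n")
    return o
E
python3 - <<'E'
from h import *
for n in("side0","scene0"):
    W=cloud(load(n)).reshape(-1,3)
    for zc in (90,):
        q=W[(W[:,0]>370)&(W[:,0]<680)&(W[:,1]>-480)&(W[:,1]<-210)&(abs(W[:,2]-88.5)<4)]
        for a in(0,1): print(n,[np.round(q[i],0) for i in(q[:,a].argmin(),q[:,a].argmax())])
        r=cv2.minAreaRect(q[:,:2].astype(np.float32)); print(len(q),np.round(r[0],1),np.round(r[1],1),round(r[2],2))
o=log(); c=np.array([478,374,95.])
Rt=tool_R(1.5,0); z=Rt.as_matrix()[:,2]; g=c+16*z
print("pre",g-75*z, rel(o,g-75*z,Rt)); print("grasp",g)
E
```

```text
side0 [array([ 374., -396.,   88.]), array([ 607., -279.,   87.])]
side0 [array([ 552., -468.,   88.]), array([ 416., -232.,   86.])]
881 [ 487.5 -351. ] [204.2 203. ] 76.94
scene0 [array([ 373., -406.,   85.]), array([ 608., -278.,   85.])]
scene0 [array([ 559., -471.,   87.]), array([ 413., -234.,   87.])]
488 [ 487.8 -351.6] [205.  204.2] 77.86
pre [453.04862018 373.34662513 148.46028195] [ 556.9 -709.8   57.9  -21.9   15.3  -69.3]
grasp [484.76647588 374.17718641  80.50229642]
```

```bash
python3 -m creep '[12,-15,0,0,0,0, 36,-46,0,0,0,0, 60,-77,0,0,0,0, 84,-108,0,0,0,0, 109,-139,0,0,0,0]' 0.3 60
python3 -m creep '[25,-31,0,0,0,0, 49,-63,0,0,0,0, 74,-94,0,0,0,0, 98,-125,0,0,0,0, 123,-157,0,0,0,0]'
python3 -m creep '[25,-31,0,0,0,0, 49,-63,0,0,0,0, 74,-94,0,0,0,0, 98,-125,0,0,0,0, 123,-157,0,0,0,0]'
python3 -m creep '[25,-31,0,0,0,0, 49,-63,0,0,0,0, 74,-94,0,0,0,0, 98,-125,0,0,0,0, 110,-141,0,0,0,0]'
python3 - <<'E'
from h import *
o=log(); c=np.array([478,374,95.])
Rt=tool_R(1.5,0); z=Rt.as_matrix()[:,2]; g=c+16*z
print(o['joint_positions'],o['tcp_pos'], rel(o,g-75*z,Rt))
E
```

```text
time: 0.52
tcp_pos: [240.4, -319.1, 205.0]
tcp_rot: [[0.934, 0.358, -0.0], [0.358, -0.934, 0.001], [0.0, -0.001, -1.0]]
contact_force: [0.4, -0.2, 0.4]
grip_width: 0.651
time: 0.93
tcp_pos: [298.6, -128.5, 205.4]
tcp_rot: [[0.934, 0.358, 0.0], [0.358, -0.934, -0.0], [0.0, 0.0, -1.0]]
contact_force: [1.4, 0.2, -0.0]
grip_width: 0.648
time: 1.35
tcp_pos: [356.9, 62.4, 205.6]
tcp_rot: [[0.933, 0.36, 0.0], [0.36, -0.933, -0.0], [0.0, 0.001, -1.0]]
contact_force: [1.7, -0.2, 0.8]
grip_width: 0.65
time: 1.77
tcp_pos: [409.6, 234.3, 204.7]
tcp_rot: [[0.93, 0.367, -0.001], [0.367, -0.93, 0.002], [-0.001, -0.003, -1.0]]
contact_force: [0.4, -0.4, -0.3]
grip_width: 0.653
[ 3.75364075e-01 -9.00415805e-02 -3.89088932e-02  1.62244058e+00
  2.73391331e-03  3.14167734e+00] [409.55880621 234.29346173 204.65332481] [  91.5 -113.3   56.5  -22.    15.2  -68.8]
```

```bash
python3 -m creep '[5,-6,0,-1.5,1,-4.7, 15,-18,4,-3.5,2.4,-11, 25,-30,10,-5.5,3.8,-17.2, 35,-42,15,-7.5,5.2,-23.5, 43,-52,20,-9.4,6.5,-29.5]'
cat > st.py <<'E'
from h import *
import sys
o=log(); yaw,tilt=float(sys.argv[1]),float(sys.argv[2]); c=np.array([float(v) for v in sys.argv[3:6]]); back=float(sys.argv[6])
Rt=tool_R(yaw,tilt); z=Rt.as_matrix()[:,2]
print(np.round(o['joint_positions'],2),np.round(o['tcp_pos'],1),"REL",rel(o,c+(16-back)*z,Rt).tolist(),"t",round(o['time'],1),"w",round(o['grip_width'],3),"F",np.round(o['contact_force'],1))
E
python3 st.py 1.5 0 478 374 95 75
```

```text
time: 2.18
tcp_pos: [430.8, 295.5, 185.0]
tcp_rot: [[0.622, 0.761, 0.185], [0.781, -0.622, -0.064], [0.066, 0.185, -0.981]]
contact_force: [-0.4, -0.2, -0.1]
grip_width: 0.649
[ 0.57 -0.1  -0.1   1.45 -0.16  2.81] [430.8 295.5 185. ] REL [72.2, -38.2, 34.9, -12.4, 8.8, -39.3] t 2.2 w 0.649 F [-0.4 -0.2 -0.1]
```

```bash
python3 -m creep '[10,-5,0,-2,1.4,-6.3, 26,-14,5,-4,2.8,-12.7, 42,-22,12,-6.1,4.3,-19, 56,-30,20,-8,5.7,-25.4, 66,-35,28,-10,7.1,-31.7]'
python3 st.py 1.5 0 478 374 95 75
```

```text
time: 2.6
tcp_pos: [450.5, 367.2, 155.5]
tcp_rot: [[0.106, 0.918, 0.383], [0.994, -0.108, -0.016], [0.026, 0.383, -0.924]]
contact_force: [-0.1, 1.0, -0.3]
grip_width: 0.652
[ 0.72 -0.13 -0.23  1.18 -0.27  2.37] [450.5 367.2 155.5] REL [6.2, -1.0, 7.4, -2.4, 1.7, -7.5] t 2.6 w 0.652 F [-0.1  1.  -0.3]
```

```bash
python3 -m creep '[3,-0.5,3,-1.2,0.9,-3.8, 6.2,-1,7.4,-2.4,1.7,-7.5, 6.2,-1,7.4,-2.4,1.7,-7.5, 6.2,-1,7.4,-2.4,1.7,-7.5]'
python3 st.py 1.5 0 478 374 95 75
python3 - <<'E'
from station import optics,sensors
import cv2,numpy as np
o=sensors.get_obs();p,d=optics.grab_frame("wrist");i=optics.camera_info("wrist")
np.savez("w1.npz",p=p,d=d,tp=o['tcp_pos'],tr=o['tcp_rot'],**i);cv2.imwrite("pics/w1.png",p[:,:,::-1])
E
```

```text
time: 2.93
tcp_pos: [452.5, 371.3, 148.1]
tcp_rot: [[-0.018, 0.907, 0.42], [1.0, 0.015, 0.009], [0.001, 0.42, -0.907]]
contact_force: [-0.2, 1.0, -0.9]
grip_width: 0.649
[ 0.73 -0.17 -0.29  1.1  -0.28  2.24] [452.5 371.3 148.1] REL [2.0, 0.6, -0.1, -0.2, 0.1, -0.5] t 2.9 w 0.649 F [-0.2  1.  -0.9]
```

View pics/w1.png

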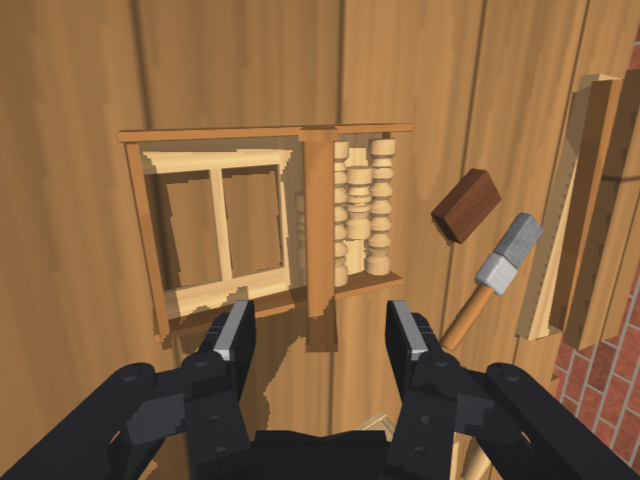

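The wrist view shows the plank edge-on at columns 305–337, centred between the fingers at columns 255–387. Behind it lie long, short, long and short spindles, counted from the lip. The alignment is good, so I descend.

```bash
python3 - <<'E'
from h import *
z=dict(np.load("w1.npz")); T=z['T_tool_cam']; z['attitude']=z['tr']@T[:3,:3]; z['eye']=z['tp']+z['tr']@T[:3,3]
W=cloud(z); 
for u,v in((321,140),(321,240),(321,340)): print(W[v,u].round(1))
b=W[235:245,300:345,:]; print(proj(z,[472,374,110]))
E
python3 -m creep '[1,0.3,10,0,0,-0.2, 2,0.6,28,-0.2,0.1,-0.5, 2,0.6,48,-0.2,0.1,-0.5, 2,0.6,65,-0.2,0.1,-0.5, 2,0.6,75,-0.2,0.1,-0.5]'
python3 st.py 1.5 0 478 374 95 0
```

```text
[470.1 440.1 106.8]
[470.6 381.6 108.1]
[471.9 311.4 108. ]
[[324.2884602  252.53359254]]
time: 3.4
tcp_pos: [485.8, 373.7, 79.0]
tcp_rot: [[-0.026, 0.906, 0.423], [1.0, 0.024, 0.01], [-0.001, 0.423, -0.906]]
contact_force: [-1.4, -0.3, -1.2]
grip_width: 0.65
[ 0.69 -0.08 -0.36  0.94 -0.27  2.19] [485.8 373.7  79. ] REL [0.5, -0.3, -1.8, -0.0, 0.1, 0.0] t 3.4 w 0.65 F [-1.4 -0.3 -1.2]
```

```bash
python3 -m creep '[0,0,0,0,0,0,0,0,0,0,0,0,0,0,0,0,0,0,0,0,0,0,0,0,0,0,0,0,0,0]' -1 100
python3 -m creep '[0,0,0,0,0,0,0,0,0,0,0,0,0,0,0,0,0,0]'
python3 st.py 1.5 0 478 374 95 0
```

```text
time: 3.82
tcp_pos: [485.4, 375.1, 82.3]
tcp_rot: [[-0.028, 0.905, 0.425], [1.0, 0.025, 0.013], [0.001, 0.425, -0.905]]
contact_force: [-0.6, 0.4, -0.9]
grip_width: 0.147
time: 4.07
tcp_pos: [485.4, 375.1, 82.3]
tcp_rot: [[-0.028, 0.905, 0.425], [1.0, 0.025, 0.013], [0.001, 0.425, -0.905]]
contact_force: [-3.7, -0.5, 0.4]
grip_width: 0.15
[ 0.69 -0.08 -0.36  0.94 -0.27  2.19] [485.4 375.1  82.3] REL [-0.9, -1.4, 1.4, 0.2, -0.1, 0.1] t 4.1 w 0.15 F [-3.7 -0.5  0.4]
```

```bash
python3 -m creep '[0,1,-2,0,0,0, 0,3,-6,0,0,0, 0,6,-12,0,0,0, 0,9,-19,0,0,0, 0,12,-26,0,0,0]'
python3 - <<'E'
from h import *
from station import optics
z=log()
for n in["scene"]:
    p,d=optics.grab_frame(n); cv2.imwrite("pics/s1.png",cv2.resize(p[150:300,380:580,::-1],None,fx=4,fy=4))
p,d=optics.grab_frame("wrist"); cv2.imwrite("pics/w2.png",p[:,:,::-1])
E
```

```text
time: 4.48
tcp_pos: [485.0, 374.2, 109.9]
tcp_rot: [[-0.027, 0.905, 0.424], [1.0, 0.025, 0.011], [-0.001, 0.424, -0.906]]
contact_force: [-0.3, -0.1, -5.6]
grip_width: 0.15
```

View pics/s1.png

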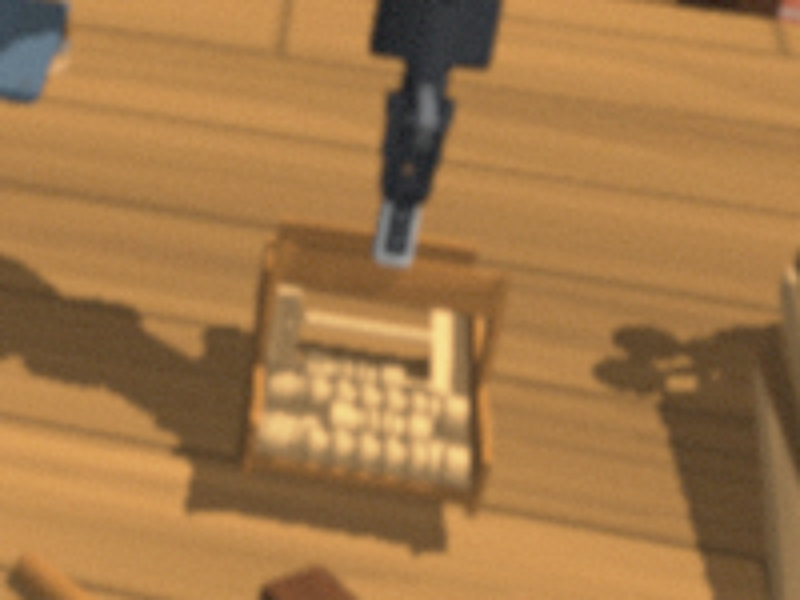

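View pics/w2.png

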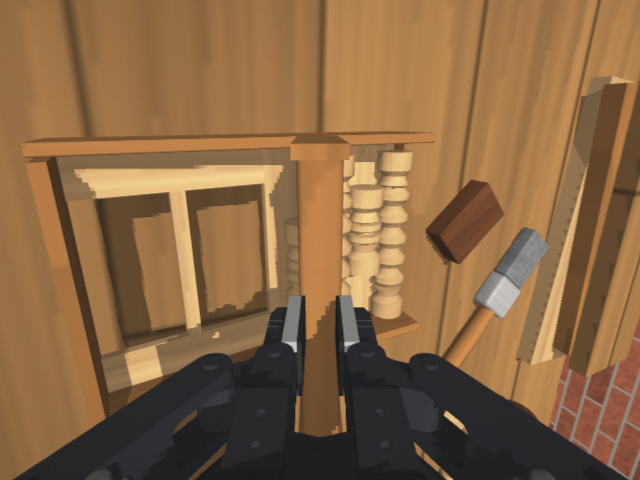

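```bash
python3 -m creep '[0,7,-15,0,0,0, 0,14,-30,1,0,0, 0,22,-46,3,0,0, 0,30,-62,5.5,0,0, 0,38,-78,8,0,0]'
python3 st.py 17.5 -12 573 -4 225 1
```

```text
time: 5.0
tcp_pos: [486.4, 374.7, 198.1]
tcp_rot: [[-0.028, 0.955, 0.294], [1.0, 0.026, 0.008], [0.0, 0.294, -0.956]]
contact_force: [0.8, 0.7, -5.0]
grip_width: 0.156
[ 0.64  0.   -0.    1.32 -0.17  2.16] [486.4 374.7 198.1] REL [-380.1, 79.4, 11.5, 4.0, 4.1, -15.4] t 5.0 w 0.156 F [ 0.8  0.7 -5. ]
```

```bash
python3 -m creep '[-5,1,0,0.2,0,0, -16,3,0,0.5,0.2,-0.6, -33,7,1,0.8,0.4,-1.3, -52,11,2,1,0.6,-2.1, -72,15,3,1.2,0.8,-3]'
python3 -m creep '[-20,4,0,0.2,0.2,-0.8, -40,8,1,0.4,0.4,-1.6, -60,12,2,0.6,0.6,-2.4, -80,16,3,0.8,0.8,-3.2, -100,20,3,1,1,-4]'
python3 st.py 17.5 -12 573 -4 225 1
```

```text
time: 5.42
tcp_pos: [503.5, 302.0, 197.0]
tcp_rot: [[-0.083, 0.958, 0.274], [0.997, 0.081, 0.02], [-0.003, 0.274, -0.962]]
contact_force: [0.7, -0.8, -7.1]
grip_width: 0.15
time: 5.83
tcp_pos: [531.5, 203.3, 199.6]
tcp_rot: [[-0.153, 0.955, 0.255], [0.988, 0.15, 0.034], [-0.005, 0.257, -0.966]]
contact_force: [-0.3, 0.6, -6.3]
grip_width: 0.152
[ 0.27 -0.14 -0.12  1.33 -0.03  1.68] [531.5 203.3 199.6] REL [-210.7, 14.6, -6.1, 1.8, 2.4, -8.3] t 5.8 w 0.152 F [-0.3  0.6 -6.3]
```

```bash
python3 -m creep '[-20,1.5,-1,0.2,0.2,-0.8, -40,3,-1,0.4,0.5,-1.6, -60,4.5,-2,0.6,0.7,-2.4, -80,6,-3,0.8,0.9,-3.2, -100,7,-3,1,1.1,-4]'
python3 -m creep '[-20,1.5,-1,0.2,0.2,-0.8, -40,3,-1,0.4,0.5,-1.6, -60,4.5,-2,0.6,0.7,-2.4, -75,5.5,-3,0.7,0.9,-3, -84,6,-3,0.7,1,-3.4]'
python3 st.py 17.5 -12 573 -4 225 1
python3 - <<'E'
from station import optics
import cv2
p,d=optics.grab_frame("scene"); cv2.imwrite("pics/s2.png",cv2.resize(p[150:300,230:430,::-1],None,fx=4,fy=4))
E
```

```text
time: 6.25
tcp_pos: [552.9, 105.3, 205.2]
tcp_rot: [[-0.224, 0.946, 0.235], [0.975, 0.219, 0.05], [-0.004, 0.24, -0.971]]
contact_force: [0.1, -0.6, -6.4]
grip_width: 0.149
time: 6.67
tcp_pos: [577.1, 23.6, 209.7]
tcp_rot: [[-0.282, 0.934, 0.219], [0.959, 0.275, 0.062], [-0.002, 0.228, -0.974]]
contact_force: [-0.3, -0.2, -6.2]
grip_width: 0.147
[-0.13 -0.07 -0.04  1.4   0.09  1.17] [577.1  23.6 209.7] REL [-25.2, -8.0, -2.5, 0.1, 0.4, -1.1] t 6.7 w 0.147 F [-0.3 -0.2 -6.2]
```

View pics/s2.png

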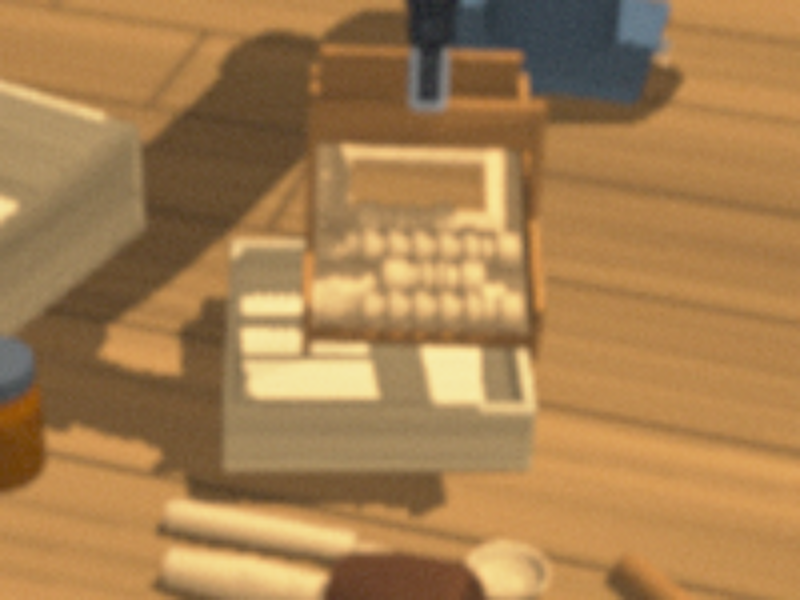

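```bash
python3 -m creep '[-5,-2,2,0,0.1,-0.2, -13,-6,10,0.1,0.3,-0.6, -20,-11,18,0.1,0.4,-0.9, -24,-15,26,0.1,0.4,-1.1, -25,-17,31,0.1,0.4,-1.1]'
python3 st.py 17.5 -12 573 -4 190 1;python3 st.py 17.5 14 573 -4 190 1
```

```text
time: 7.13
tcp_pos: [573.4, -0.7, 173.9]
tcp_rot: [[-0.303, 0.929, 0.212], [0.953, 0.294, 0.072], [0.004, 0.224, -0.975]]
contact_force: [-0.7, -0.5, -6.3]
grip_width: 0.154
[-0.18 -0.08 -0.11  1.34  0.11  1.09] [573.4  -0.7 173.9] REL [-3.0, 2.3, -1.1, -0.1, -0.3, 0.1] t 7.1 w 0.154 F [-0.7 -0.5 -6.3]
[-0.18 -0.08 -0.11  1.34  0.11  1.09] [573.4  -0.7 173.9] REL [-3.0, 8.8, -2.6, -26.1, -0.3, -0.0] t 7.1 w 0.154 F [-0.7 -0.5 -6.3]
```

```bash
python3 -m creep '[-1,1,0,-2,0,0, -2,2,-1,-5,0,0, -3,3.5,-1,-8,0,0, -3,4.5,-1.5,-11,0,0, -3,5.5,-2,-13.5,0,0]'
python3 -m creep '[0,0.5,0,-2,0,0, 0,1,0,-4,0,0, 0,1.5,0,-6,0,0, 0,2,0,-7.5,0,0, 0,2,0,-8.5,0,0]'
python3 - <<'E'
from station import optics
import cv2
p,d=optics.grab_frame("scene"); cv2.imwrite("pics/s3.png",cv2.resize(p[150:300,230:430,::-1],None,fx=4,fy=4))
E
python3 st.py 17.5 14 573 -4 190 1
```

```text
time: 7.55
tcp_pos: [579.3, -1.1, 178.4]
tcp_rot: [[-0.303, 0.852, 0.426], [0.953, 0.269, 0.14], [0.004, 0.448, -0.894]]
contact_force: [-0.1, -0.0, -7.1]
grip_width: 0.148
time: 7.97
tcp_pos: [580.3, -0.6, 178.3]
tcp_rot: [[-0.303, 0.782, 0.545], [0.953, 0.245, 0.178], [0.005, 0.573, -0.819]]
contact_force: [0.5, -0.6, -6.4]
grip_width: 0.146
[-0.32 -0.44 -0.53  0.98  0.35  1.03] [ 5.801e+02 -5.000e-01  1.780e+02] REL [-1.2, 1.6, 0.7, -4.1, -0.3, -0.1] t 8.0 w 0.152 F [-0.8  0.4 -8.2]
```

View pics/s3.png

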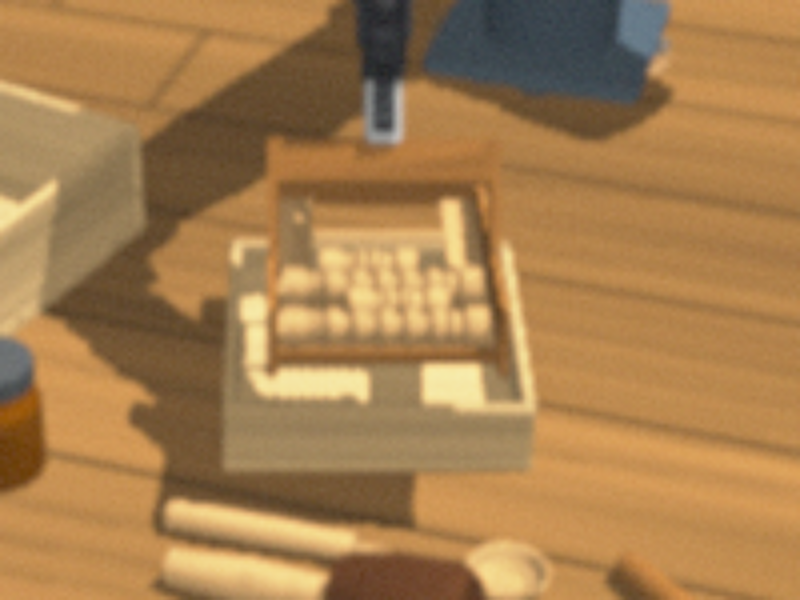

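```bash
python3 -m creep '[0,0.3,0,-1,0,0, 0,0.6,0,-2,0,0, 0,1,0,-3,0,0, 0,1,0,-4,0,0, 0,1,0,-4,0,0]'
python3 - <<'E'
from station import optics
import cv2,numpy as np
p,d=optics.grab_frame("scene"); q,d=optics.grab_frame("wrist")
cv2.imwrite("pics/s4.png",np.vstack([cv2.resize(p[180:280,270:390,::-1],(384,320)),cv2.resize(q[:,:,::-1],(384,280))]))
E
python3 st.py 17.5 14 573 -4 190 1
```

```text
time: 8.43
tcp_pos: [582.5, -0.7, 180.7]
tcp_rot: [[-0.303, 0.74, 0.601], [0.953, 0.232, 0.194], [0.004, 0.631, -0.776]]
contact_force: [-0.2, 0.6, -6.9]
grip_width: 0.15
[-0.35 -0.5  -0.59  0.91  0.4   1.03] [583.   -0.8 181.4] REL [-0.0, -2.7, 1.7, 0.1, -0.2, -0.0] t 8.5 w 0.147 F [ 0.3  1.  -5.3]
```

View pics/s4.png

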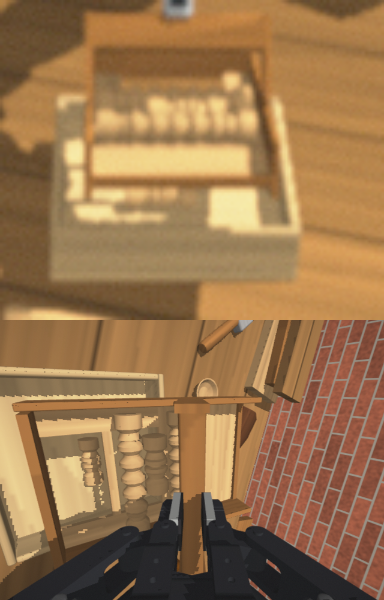

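The spindles are rolling towards the −x end. The first short is already at the slot in the wrist inset, at about (90,460), so I hold the pose.

```bash
python3 -m creep '[0,0,0,0,0,0,0,0,0,0,0,0,0,0,0,0,0,0,0,0,0,0,0,0,0,0,0,0,0,0]'
python3 -m creep '[0,0,0,0,0,0,0,0,0,0,0,0,0,0,0,0,0,0,0,0,0,0,0,0,0,0,0,0,0,0]'
python3 - <<'E'
from station import optics
import cv2,numpy as np
p,d=optics.grab_frame("scene"); q,d=optics.grab_frame("wrist")
cv2.imwrite("pics/s5.png",np.hstack([cv2.resize(p[180:280,270:390,::-1],(384,320)),cv2.resize(q[:,:,::-1],(416,320))]))
E
python3 st.py 17.5 14 573 -4 190 1
```

```text
time: 8.95
tcp_pos: [583.3, -0.7, 181.7]
tcp_rot: [[-0.303, 0.74, 0.601], [0.953, 0.233, 0.194], [0.003, 0.631, -0.775]]
contact_force: [0.4, 0.0, -5.9]
grip_width: 0.15
time: 9.37
tcp_pos: [583.1, -0.7, 181.5]
tcp_rot: [[-0.303, 0.74, 0.601], [0.953, 0.233, 0.194], [0.003, 0.631, -0.776]]
contact_force: [-0.9, -1.0, -5.2]
grip_width: 0.143
[-0.35 -0.5  -0.59  0.91  0.4   1.03] [583.1  -0.7 181.5] REL [-0.1, -2.9, 1.7, 0.1, -0.2, -0.0] t 9.5 w 0.148 F [-0.9 -0.6 -6. ]
```

View pics/s5.png

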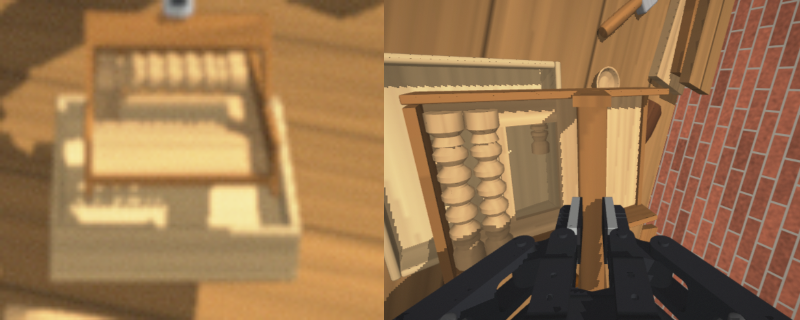

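```bash
python3 -m creep '[0,3,-4,0,0,0, 0,10,-12,0,0,0, 0,18,-22,0,0,0, 0,26,-32,0,0,0, 0,32,-39,0,0,0]'
python3 - <<'E'
from station import optics
import cv2,numpy as np
p,d=optics.grab_frame("scene"); q,d=optics.grab_frame("side"); w,d=optics.grab_frame("wrist")
cv2.imwrite("pics/s6.png",np.vstack([np.hstack([cv2.resize(p[150:280,260:400,::-1],(384,320)),cv2.resize(q[150:350,220:480,::-1],(416,320))]),cv2.resize(w[100:,:400,::-1],(800,280*800//800))]))
E
python3 st.py 17.5 14 573 -4 190 1
```

```text
time: 9.88
tcp_pos: [584.3, -1.0, 235.3]
tcp_rot: [[-0.303, 0.737, 0.604], [0.953, 0.234, 0.193], [0.001, 0.634, -0.773]]
contact_force: [0.1, -0.4, -5.2]
grip_width: 0.151
[-0.35 -0.5  -0.49  1.01  0.4   1.03] [584.4  -1.2 234.6] REL [0.7, -37.4, 42.1, 0.3, -0.1, 0.1] t 10.0 w 0.15 F [-0.2 -0.2 -6.8]
```

View pics/s6.png

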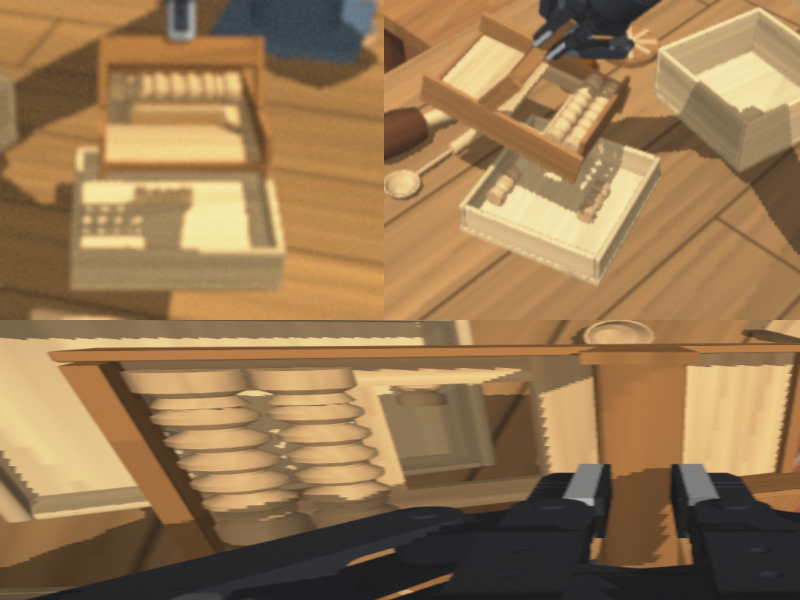

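The side view shows both shorts in the tray, at crop (500,190) and (597,200). Both longs lie at the −x wall in the wrist view. Next I carry the sieve to the box with the −x end kept low.

```bash
python3 st.py -12.5 13 330 -316 245 1
```

```text
[-0.35 -0.5  -0.49  1.01  0.4   1.03] [584.4  -1.2 234.6] REL [-227.5, -256.0, -208.0, 1.2, -18.9, 23.5] t 10.0 w 0.15 F [-0.2 -0.2 -6.8]
```

```bash
python3 -m creep '[-2,-2.5,-2,0,-0.2,0.2, -7,-8,-6,0,-0.6,0.7, -14,-15,-12.5,0,-1.1,1.4, -23,-26,-21,0.1,-1.9,2.4, -32,-36,-29,0.2,-2.6,3.3]'
python3 st.py -12.5 13 330 -316 245 1
```

```text
time: 10.45
tcp_pos: [547.5, -46.2, 230.1]
tcp_rot: [[-0.231, 0.759, 0.609], [0.973, 0.177, 0.148], [0.005, 0.627, -0.779]]
contact_force: [-0.5, -1.0, -6.2]
grip_width: 0.152
[-0.47 -0.59 -0.54  1.07  0.42  0.99] [547.5 -46.2 230.1] REL [-216.4, -204.3, -169.6, 0.7, -16.3, 20.1] t 10.4 w 0.152 F [-0.5 -1.  -6.2]
```

```bash
python3 -m creep '[-11,-10,-8.5,0,-0.8,1, -22,-20.5,-17,0.1,-1.6,2, -33,-31,-26,0.1,-2.4,3, -44,-41.5,-34.5,0.1,-3.2,4, -55,-52,-43,0.2,-4,5]'
python3 st.py -12.5 13 330 -316 245 1
```

```text
time: 10.87
tcp_pos: [494.6, -115.8, 231.2]
tcp_rot: [[-0.12, 0.776, 0.619], [0.993, 0.091, 0.078], [0.005, 0.624, -0.781]]
contact_force: [1.1, 0.9, -6.0]
grip_width: 0.152
[-0.68 -0.68 -0.58  1.16  0.47  0.9 ] [ 494.6 -115.8  231.2] REL [-182.1, -137.8, -113.8, 0.5, -12.2, 15.0] t 10.9 w 0.152 F [ 1.1  0.9 -6. ]
```

```bash
python3 -m creep '[-12,-9,-7.5,0,-0.8,1, -24,-18,-15,0.1,-1.6,2, -36,-27.5,-23,0.1,-2.4,3, -49,-37,-30.5,0.1,-3.2,4, -61,-46,-38,0.2,-4,5]'
python3 st.py -12.5 13 330 -316 245 1
```

```text
time: 11.28
tcp_pos: [442.8, -183.8, 231.9]
tcp_rot: [[-0.008, 0.784, 0.621], [1.0, 0.004, 0.008], [0.004, 0.621, -0.784]]
contact_force: [-0.0, -0.2, -5.5]
grip_width: 0.148
[-0.91 -0.72 -0.6   1.25  0.52  0.78] [ 442.8 -183.8  231.9] REL [-133.4, -81.1, -66.5, 0.3, -8.2, 10.0] t 11.3 w 0.148 F [-0.  -0.2 -5.5]
```

```bash
python3 -m creep '[-14,-8.5,-7,0,-0.8,1, -28,-17,-14,0.1,-1.6,2, -42,-25.5,-21,0.1,-2.4,3, -56,-34,-28,0.1,-3.2,4, -70,-42.5,-35,0.2,-4,5]'
python3 st.py -12.5 13 330 -316 245 1
```

```text
time: 11.7
tcp_pos: [388.5, -254.3, 232.8]
tcp_rot: [[0.104, 0.782, 0.615], [0.995, -0.083, -0.062], [0.003, 0.618, -0.786]]
contact_force: [0.9, 0.1, -5.5]
grip_width: 0.149
[-1.15 -0.71 -0.58  1.32  0.56  0.64] [ 388.5 -254.3  232.8] REL [-68.5, -33.1, -26.8, 0.1, -4.2, 5.1] t 11.7 w 0.149 F [ 0.9  0.1 -5.5]
```

```bash
python3 -m creep '[-14,-7,-5.5,0,-0.8,1, -28,-14,-11,0.1,-1.7,2.1, -44,-21,-17,0.1,-2.7,3.3, -57,-28,-22.5,0.1,-3.6,4.3, -66,-32,-26,0.2,-4.1,5]'
python3 - <<'E'
from station import optics
import cv2,numpy as np
p,d=optics.grab_frame("scene"); w,d=optics.grab_frame("wrist")
cv2.imwrite("pics/s7.png",np.hstack([cv2.resize(p[100:250,130:310,::-1],(400,333)),cv2.resize(w[:,:,::-1],(400,333))]))
E
python3 st.py -12.5 13 330 -316 245 1
```

```text
time: 12.12
tcp_pos: [340.5, -316.2, 233.1]
tcp_rot: [[0.216, 0.77, 0.6], [0.976, -0.17, -0.133], [-0.0, 0.615, -0.789]]
contact_force: [0.4, 0.4, -6.0]
grip_width: 0.147
[-1.33 -0.67 -0.55  1.35  0.58  0.56] [ 341.  -316.2  233.4] REL [-2.2, -1.4, -0.8, -0.1, -0.0, 0.0] t 12.2 w 0.146 F [ 0.1  0.1 -6.1]
```

View pics/s7.png

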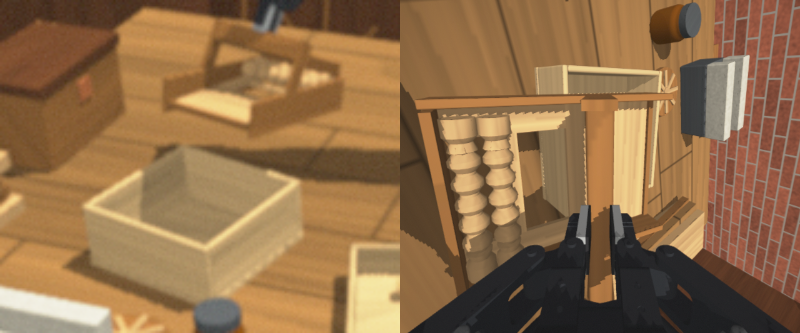

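Run:
```python
from h import *
from station import optics
p,d=optics.grab_frame("scene"); i=optics.camera_info("scene"); z=dict(d=d,p=p,**i)
W=cloud(z).reshape(-1,3); 
q=W[(W[:,0]>180)&(W[:,0]<620)&(W[:,1]<-150)&(W[:,1]>-480)&(W[:,2]>105)&(W[:,2]<215)]
r=cv2.minAreaRect(q[:,:2].astype(np.float32)); print(len(q),np.round(r[0],1),np.round(r[1],1),round(r[2],2))
print(np.round(cv2.boxPoints(r)))
for a in range(3): print(q[q[:,a].argmin()].round(),q[q[:,a].argmax()].round())
# board ends near lip
ax=np.array([.976,-.216]); s=q[:,:2]@ax; e=q[s>np.percentile(s,99.5)]; print(e.mean(0).round(1),s.max())
print("pred lip end s",np.array([446,-339])@ax)
```

```text
2045 [ 347.  -317.9] [151.6 227.3] 77.6
[[ 220. -368.]
 [ 442. -416.]
 [ 474. -268.]
 [ 252. -219.]]
[ 230. -340.  172.] [ 474. -269.  180.]
[ 428. -412.  202.] [ 266. -222.  174.]
[ 272. -231.  128.] [ 350. -247.  215.]
[ 460.6 -315.   181.8] 520.8470960964538
pred lip end s 508.52
```

```bash
cat > tip.py <<'E'
from h import *
import sys
o=log(); ax=np.array([.976,-.216,0]); L=np.array([446-4*.976,-339+4*.216,137.])
for t in sys.argv[1:]:
    t=float(t); Rs=sieve_R(-12.5,t); Rt=tool_R(-12.5,t); c=L+Rs.apply([-103,0,78]); print(t,rel(o,c+15*Rt.as_matrix()[:,2],Rt).tolist())
print(np.round(o['joint_positions'],2),np.round(o['tcp_pos'],1))
E
python3 tip.py 13 10 7 4 2
```

```text
13.0 [-0.8, -38.8, 40.2, -0.0, -0.2, 0.1]
10.0 [-0.8, -33.5, 37.2, 3.0, -0.2, 0.1]
7.0 [-0.8, -28.1, 34.5, 6.0, -0.2, 0.1]
4.0 [-0.8, -22.6, 32.0, 9.0, -0.2, 0.1]
2.0 [-0.8, -18.8, 30.6, 11.0, -0.2, 0.1]
[-1.33 -0.67 -0.55  1.35  0.58  0.56] [ 341.8 -315.1  233.6]
```

```bash
python3 -m creep '[0,-5,5,0,0,0, 0,-15,15,0,0,0, -0.5,-26,27,0,0,0, -0.8,-35,36,0,-0.2,0.1, -0.8,-39,40,0,-0.2,0.1]'
python3 tip.py 13 10 7 4 1 -2
```

```text
time: 12.68
tcp_pos: [336.1, -311.8, 174.7]
tcp_rot: [[0.214, 0.771, 0.6], [0.977, -0.171, -0.129], [0.004, 0.614, -0.79]]
contact_force: [0.3, 0.5, -5.2]
grip_width: 0.147
13.0 [-2.7, 2.4, -2.3, -0.2, -0.2, -0.0]
10.0 [-2.7, 7.7, -5.4, 2.8, -0.2, -0.0]
7.0 [-2.7, 13.1, -8.1, 5.8, -0.2, -0.0]
4.0 [-2.7, 18.6, -10.6, 8.8, -0.3, -0.0]
1.0 [-2.7, 24.3, -12.8, 11.8, -0.3, -0.0]
-2.0 [-2.7, 30.1, -14.6, 14.8, -0.3, 0.0]
[-1.34 -0.69 -0.68  1.26  0.59  0.55] [ 336.1 -311.8  174.7]
```

```bash
python3 -m creep '[-1,5,-4,1.5,0,0, -2.7,10,-6.5,4,0,0, -2.7,15,-9,7,0,0, -2.7,20.5,-11.2,10,0,0, -2.7,26,-13.3,13,0,0]'
python3 tip.py -3 -6 -9 -12 -14
```

```text
time: 13.1
tcp_pos: [348.8, -318.7, 205.5]
tcp_rot: [[0.214, 0.885, 0.413], [0.977, -0.194, -0.091], [-0.0, 0.422, -0.906]]
contact_force: [0.6, 0.8, -5.9]
grip_width: 0.149
-3.0 [1.2, 2.3, 0.1, 3.0, -0.0, 0.1]
-6.0 [1.2, 7.8, -2.6, 6.0, -0.0, 0.1]
-9.0 [1.2, 13.3, -5.1, 9.0, -0.0, 0.1]
-12.0 [1.2, 19.0, -7.2, 12.0, -0.0, 0.2]
-14.0 [1.2, 22.9, -8.5, 14.0, -0.0, 0.2]
[-1.13 -0.49 -0.42  1.36  0.34  0.7 ] [ 348.8 -318.7  205.5]
```

```bash
python3 -m creep '[1,5,-1,3.5,0,0, 1,10,-3,6.5,0,0, 1,15,-5,9.5,0,0, 1,20,-7.5,12.5,0,0, 1,23,-8.5,14,0,0]'
python3 - <<'E'
from station import optics
import cv2,numpy as np
p,d=optics.grab_frame("scene"); w,d=optics.grab_frame("wrist")
cv2.imwrite("pics/s8.png",np.hstack([cv2.resize(p[100:250,130:310,::-1],(400,333)),cv2.resize(w[:,:,::-1],(400,333))]))
E
python3 tip.py -17 -21 -26 -31 -36
```

```text
time: 13.52
tcp_pos: [367.8, -321.7, 223.4]
tcp_rot: [[0.212, 0.959, 0.189], [0.977, -0.208, -0.041], [0.0, 0.193, -0.981]]
contact_force: [0.3, 1.3, -6.1]
grip_width: 0.147
-17.0 [0.2, 3.3, -3.3, 3.2, -0.1, 0.3]
-21.0 [0.2, 10.6, -6.8, 7.2, -0.1, 0.3]
-26.0 [0.1, 20.0, -10.6, 12.2, -0.1, 0.3]
-31.0 [0.1, 29.7, -13.5, 17.2, -0.0, 0.3]
-36.0 [0.0, 39.6, -15.5, 22.2, -0.0, 0.3]
[-0.95 -0.23 -0.14  1.52  0.13  0.84] [ 367.7 -321.8  223. ]
```

View pics/s8.png

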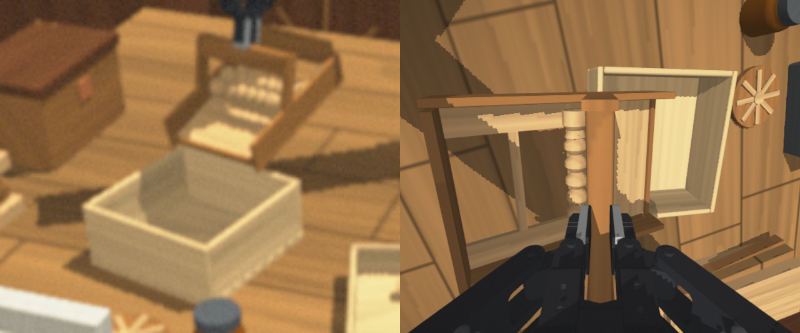

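The longs are rolling under the handle towards the lip, which is over the near part of the box. I hold the pose briefly.

```bash
python3 -m creep '[0,0,0,0,0,0,0,0,0,0,0,0,0,0,0,0,0,0,0,0,0,0,0,0,0,0,0,0,0,0]'
python3 - <<'E'
from station import optics
import cv2,numpy as np
p,d=optics.grab_frame("scene"); w,d=optics.grab_frame("wrist")
cv2.imwrite("pics/s9.png",np.hstack([cv2.resize(p[100:250,130:310,::-1],(400,333)),cv2.resize(w[:,:,::-1],(400,333))]))
E
python3 tip.py -17 -21 -26 -31 -36
```

```text
time: 14.03
tcp_pos: [364.6, -322.0, 222.3]
tcp_rot: [[0.216, 0.958, 0.187], [0.976, -0.212, -0.042], [-0.0, 0.192, -0.981]]
contact_force: [-0.3, -0.1, -4.4]
grip_width: 0.149
-17.0 [1.0, 6.3, -3.4, 3.0, 0.0, 0.0]
-21.0 [1.0, 13.5, -7.0, 7.0, 0.0, 0.0]
-26.0 [1.0, 22.9, -10.7, 12.0, 0.0, 0.0]
-31.0 [1.0, 32.6, -13.7, 17.0, 0.0, 0.0]
-36.0 [1.0, 42.6, -15.7, 22.0, 0.0, 0.0]
[-0.95 -0.24 -0.15  1.52  0.13  0.84] [ 364.7 -322.   222.3]
```

View pics/s9.png

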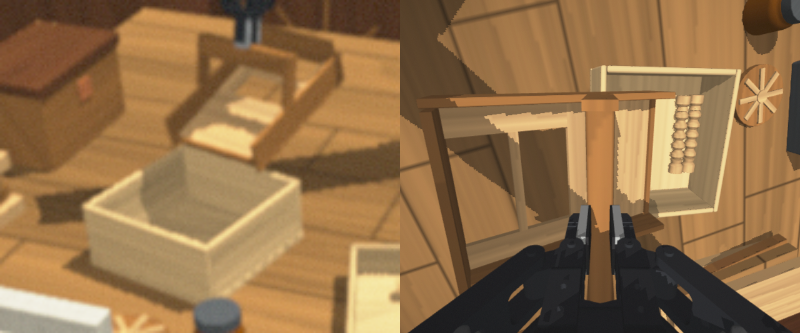

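Both longs lie in the box in the wrist view, at about (680,135), and the tool force has dropped to 4.4 N, the weight of the empty sieve. I carry the sieve back to its own spot.

```bash
python3 -m creep '[0,1,-6,0,0,0, 0,3,-18,-2,0,0, 0,6,-32,-5,0,0, 0,9,-46,-8,0,0, 0,12,-58,-11,0,0]'
python3 st.py 1.5 0 478 374 250 1
```

```text
time: 14.55
tcp_pos: [365.6, -322.2, 283.1]
tcp_rot: [[0.215, 0.904, 0.368], [0.977, -0.198, -0.083], [-0.002, 0.378, -0.926]]
contact_force: [0.3, -0.7, -4.2]
grip_width: 0.152
[-1.06 -0.38 -0.18  1.51  0.29  0.76] [ 365.6 -322.2  283.1] REL [705.7, -48.5, 29.5, -2.8, 5.7, -12.7] t 14.6 w 0.152 F [ 0.3 -0.7 -4.2]
```

```bash
python3 -m creep '[10,-1,0,0,0,0, 35,-2,0,0,0,0, 68,-5,0,-0.2,0.4,-1, 103,-7,0,-0.4,0.8,-2, 138,-9,0,-0.6,1.2,-3]'
python3 -m creep '[35,-2,2,0,0.3,-0.6, 70,-5,3,-0.2,0.6,-1.2, 105,-7,5,-0.4,0.9,-1.8, 140,-9,6,-0.6,1.2,-2.4, 175,-12,8,-0.6,1.5,-3]'
python3 st.py 1.5 0 478 374 250 1
```

```text
time: 14.97
tcp_pos: [386.4, -183.7, 277.2]
tcp_rot: [[0.161, 0.912, 0.378], [0.987, -0.149, -0.061], [0.001, 0.383, -0.924]]
contact_force: [0.7, 0.7, -4.8]
grip_width: 0.149
time: 15.38
tcp_pos: [406.2, -9.4, 265.7]
tcp_rot: [[0.102, 0.914, 0.392], [0.995, -0.095, -0.037], [0.003, 0.394, -0.919]]
contact_force: [1.2, -0.6, -5.1]
grip_width: 0.148
[-0.24 -0.72 -0.43  1.46  0.06  1.45] [406.2  -9.4 265.7] REL [389.4, 23.5, 43.3, -1.8, 2.8, -6.8] t 15.4 w 0.148 F [ 1.2 -0.6 -5.1]
```

```bash
python3 -m creep '[35,2,4,-0.2,0.3,-0.6, 70,4,8,-0.4,0.6,-1.2, 105,6,12,-0.6,0.8,-1.8, 140,8,16,-0.8,1,-2.4, 175,10.5,20,-0.9,1.2,-3]'
python3 -m creep '[35,2,4,-0.2,0.3,-0.6, 70,4,8,-0.4,0.6,-1.2, 105,6,12,-0.6,0.8,-1.8, 135,8,16,-0.8,1,-2.4, 155,9,18,-0.9,1.2,-3]'
python3 st.py 1.5 0 478 374 250 1
```

```text
time: 15.8
tcp_pos: [440.9, 163.6, 251.4]
tcp_rot: [[0.043, 0.912, 0.407], [0.999, -0.04, -0.016], [0.001, 0.407, -0.913]]
contact_force: [0.7, -1.3, -5.1]
grip_width: 0.148
time: 16.22
tcp_pos: [463.2, 318.9, 237.4]
tcp_rot: [[-0.015, 0.908, 0.419], [1.0, 0.014, 0.006], [-0.001, 0.419, -0.908]]
contact_force: [-0.1, -0.4, -5.2]
grip_width: 0.15
[ 0.63 -0.25 -0.19  1.27 -0.25  2.14] [463.2 318.9 237.4] REL [55.0, 19.6, 10.1, -0.2, 0.3, -0.6] t 16.2 w 0.15 F [-0.1 -0.4 -5.2]
```

```bash
python3 -m creep '[15,5,3,0,0,-0.2, 32,11,6,-0.1,0.1,-0.3, 46,16,8,-0.2,0.2,-0.5, 54,19,10,-0.2,0.3,-0.6, 55,19.6,10,-0.2,0.3,-0.6]'
python3 -m creep '[0,-5,10,0,0,0, 0,-15,32,0,0,0, 0,-26,56,0,0,0, 0,-38,82,0,0,0, 0,-46,99,0,0,0]'
python3 st.py 1.5 0 478 374 97 1
```

```text
time: 16.63
tcp_pos: [485.6, 371.8, 237.2]
tcp_rot: [[-0.024, 0.906, 0.424], [1.0, 0.023, 0.009], [-0.002, 0.424, -0.906]]
contact_force: [-0.0, -0.3, -5.2]
grip_width: 0.146
time: 17.05
tcp_pos: [484.6, 367.6, 124.7]
tcp_rot: [[-0.022, 0.907, 0.421], [1.0, 0.022, 0.005], [-0.005, 0.421, -0.907]]
contact_force: [-0.9, -0.5, -5.6]
grip_width: 0.144
[ 0.69 -0.11 -0.29  1.04 -0.27  2.19] [484.6 367.6 124.7] REL [6.7, -17.5, 37.4, -0.1, 0.4, -0.1] t 17.1 w 0.144 F [-0.9 -0.5 -5.6]
```

```bash
python3 -m creep '[2,-4,8,0,0.1,0, 4,-8,18,0,0.3,0, 4,-12,26,0,0.3,0, 4,-15,31,0,0.3,0, 4,-16,34,0,0.3,0]'
python3 st.py 1.5 0 478 374 95 1
```

```text
time: 17.47
tcp_pos: [487.0, 374.0, 91.9]
tcp_rot: [[-0.024, 0.904, 0.426], [1.0, 0.021, 0.014], [0.004, 0.426, -0.905]]
contact_force: [-0.0, -0.2, -4.8]
grip_width: 0.152
[ 0.69 -0.09 -0.34  0.96 -0.26  2.19] [487.  374.   91.9] REL [0.2, -6.9, 8.4, 0.2, -0.2, -0.2] t 17.5 w 0.152 F [-0.  -0.2 -4.8]
```

```bash
python3 -m creep '[0,-1,2,0,0,0, 0,-2,4,0,0,0, 0,-2.5,5.5,0,0,0, 0,-3,7,0,0,0, 0,-3,7,0,0,0]'
python3 st.py 1.5 0 478 374 95 1
```

```text
time: 17.88
tcp_pos: [487.4, 374.2, 84.5]
tcp_rot: [[-0.025, 0.904, 0.426], [1.0, 0.021, 0.014], [0.004, 0.426, -0.905]]
contact_force: [-0.2, -0.2, -6.1]
grip_width: 0.153
[ 0.69 -0.08 -0.35  0.95 -0.26  2.19] [487.4 374.2  84.5] REL [0.1, -4.1, 1.5, 0.2, -0.1, -0.2] t 17.9 w 0.153 F [-0.2 -0.2 -6.1]
```

```bash
python3 -m creep '[0,-0.3,0.7,0,0,0, 0,-0.6,1.4,0,0,0, 0,-0.8,2,0,0,0, 0,-0.8,2,0,0,0]'
python3 st.py 1.5 0 478 374 95 1
```

```text
time: 18.22
tcp_pos: [487.6, 374.2, 82.4]
tcp_rot: [[-0.025, 0.904, 0.426], [1.0, 0.021, 0.014], [0.004, 0.427, -0.904]]
contact_force: [0.3, -0.4, -4.3]
grip_width: 0.146
[ 0.69 -0.08 -0.36  0.94 -0.26  2.19] [487.6 374.2  82.4] REL [-0.0, -3.4, -0.4, 0.2, -0.2, -0.2] t 18.2 w 0.146 F [ 0.3 -0.4 -4.3]
```

```bash
python3 -m creep '[0,-0.3,0.7,0,0,0, 0,-0.6,1.4,0,0,0, 0,-0.8,2,0,0,0, 0,-0.8,2,0,0,0]'
python3 st.py 1.5 0 478 374 95 1
python3 - <<'E'
from h import *
from station import optics
for n in("scene","side"):
    p,d=optics.grab_frame(n); z=dict(d=d,p=p,**optics.camera_info(n)); W=cloud(z).reshape(-1,3)
    s=W[(W[:,0]>340)&(W[:,0]<620)&(W[:,1]>280)&(W[:,1]<470)&(W[:,2]>28)&(W[:,2]<60)]
    print(n,s.min(0).round(),s.max(0).round())
    # board top heights near both ends, on side boards
    for x0,x1 in((375,400),(555,580)):
        for y0,y1 in((296,312),(436,452)):
            q=s[(s[:,0]>x0)&(s[:,0]<x1)&(s[:,1]>y0)&(s[:,1]<y1)]; print(x0,y0,len(q),np.percentile(q[:,2],90).round(1) if len(q) else None)
    cv2.imwrite(f"pics/e_{n}.png",p[:,:,::-1])
E
```

```text
time: 18.55
tcp_pos: [488.6, 374.7, 82.3]
tcp_rot: [[-0.024, 0.903, 0.429], [1.0, 0.02, 0.015], [0.005, 0.429, -0.903]]
contact_force: [-3.2, -1.4, 5.2]
grip_width: 0.146
[ 0.69 -0.08 -0.36  0.94 -0.26  2.19] [488.6 374.7  82.3] REL [-0.4, -4.3, -1.0, 0.4, -0.2, -0.2] t 18.6 w 0.146 F [-3.2 -1.4  5.2]
scene [370. 299.  28.] [593. 447.  60.]
375 296 19 58.2
375 436 1 54.8
555 296 18 46.7
555 436 25 45.8
side [372. 300.  28.] [591. 449.  60.]
375 296 80 55.2
375 436 101 47.6
555 296 0 None
555 436 62 46.8
```

The sieve is on the bench: the tool force went from −4.3 N to +5.2 N. I open the gripper and back out along the plank.

```bash
python3 -m creep '[0,0.2,-0.5,0,0,0, 0,0.2,-0.5,0,0,0, 0,0.2,-0.5,0,0,0, 0,0.2,-0.5,0,0,0, 0,0.2,-0.5,0,0,0]' 0.4
python3 -m creep '[0,0,-6,0,0,0, 0,0,-20,0,0,0, 0,0,-40,0,0,0, 0,0,-62,0,0,0, 0,0,-85,0,0,0]'
python3 -m creep '[0,0,-22,0,0,0, 0,0,-44,0,0,0, 0,0,-66,0,0,0, 0,0,-80,0,0,0, 0,0,-85,0,0,0]'
python3 - <<'E'
from h import *
from station import optics
P=[]
for n in("scene","side"):
    p,d=optics.grab_frame(n); z=dict(d=d,p=p,**optics.camera_info(n)); W=cloud(z).reshape(-1,3)
    s=W[(W[:,0]>340)&(W[:,0]<620)&(W[:,1]>280)&(W[:,1]<470)&(W[:,2]>15)]
    h=s[s[:,2]>70]; print(n,"handle top",s[:,2].max().round(1),"y ends z",h[h[:,1]<330][:,2].max().round(1),h[h[:,1]>420][:,2].max().round(1))
    for x0,x1 in((375,400),(560,585)):
        for y0,y1 in((296,312),(436,452)):
            q=s[(s[:,0]>x0)&(s[:,0]<x1)&(s[:,1]>y0)&(s[:,1]<y1)&(s[:,2]<65)]; print(x0,y0,len(q),np.percentile(q[:,2],90).round(1) if len(q) else None)
    P.append(p)
w,_=optics.grab_frame("wrist")
cv2.imwrite("pics/f1.png",np.vstack([np.hstack([cv2.resize(P[0][140:320,150:520,::-1],(400,195)),cv2.resize(w[:,:,::-1],(400,195))]),cv2.resize(P[1][100:,100:540,::-1],(800,380))]))
E
```

```text
time: 19.07
tcp_pos: [487.6, 374.1, 80.4]
tcp_rot: [[-0.024, 0.904, 0.426], [1.0, 0.021, 0.014], [0.004, 0.426, -0.905]]
contact_force: [-0.5, 0.2, 0.3]
grip_width: 0.693
time: 19.48
tcp_pos: [450.6, 372.6, 157.9]
tcp_rot: [[-0.024, 0.905, 0.425], [1.0, 0.021, 0.013], [0.003, 0.425, -0.905]]
contact_force: [0.4, 1.1, -0.7]
grip_width: 0.703
time: 19.9
tcp_pos: [415.4, 373.0, 238.7]
tcp_rot: [[-0.025, 0.903, 0.43], [1.0, 0.02, 0.018], [0.008, 0.43, -0.903]]
contact_force: [0.4, 0.6, 0.5]
grip_width: 0.7
scene handle top 478.7 y ends z 110.0 112.0
375 296 23 61.7
375 436 4 64.3
560 296 18 45.9
560 436 36 46.1
side handle top 441.6 y ends z 112.1 113.0
375 296 112 59.9
375 436 118 51.4
560 296 73 45.8
560 436 78 46.1
```

View pics/f1.png

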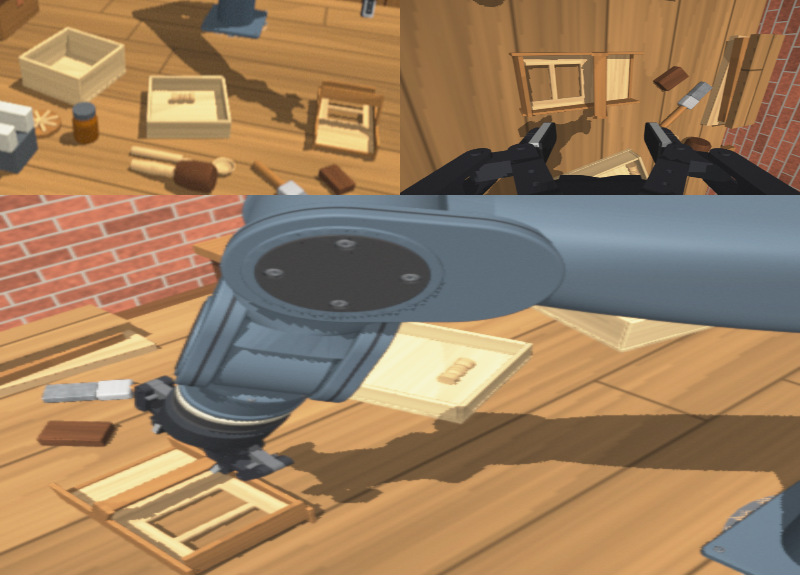

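```bash
python3 -m creep '[-5,0,-10,0,0,0, -25,0,-25,0,0,0, -60,0,-40,0,0,0, -95,0,-50,0,0,0, -130,0,-55,0,0,0]'
python3 -m creep '[-35,0,0,0,0,0, -70,0,0,0,0,0, -105,0,0,0,0,0, -140,0,0,0,0,0, -175,0,0,0,0,0]'
python3 -m creep '[-35,0,0,0,0,0, -70,0,0,0,0,0, -105,0,0,0,0,0, -140,0,0,0,0,0, -175,0,0,0,0,0]'
python3 -m creep '[-30,0,0,0,0,0, -50,0,0,0,0,0, -60,0,0,0,0,0, -60,0,0,0,0,0, -60,0,0,0,0,0]'
python3 - <<'E'
from h import *
from station import optics,sensors
P=[optics.grab_frame(n)[0] for n in("scene","side","wrist")]
cv2.imwrite("pics/f2.png",np.vstack([np.hstack([cv2.resize(P[0][150:280,160:370,::-1],(400,248)),cv2.resize(P[1][130:340,240:540,::-1],(400,248))]),cv2.resize(P[2][:,:,::-1],(800,350))]))
print(sensors.get_obs()['joint_positions'])
E
```

```text
time: 20.47
tcp_pos: [394.3, 239.9, 284.3]
tcp_rot: [[-0.026, 0.904, 0.426], [1.0, 0.022, 0.014], [0.003, 0.426, -0.904]]
contact_force: [0.3, -1.0, -0.1]
grip_width: 0.699
time: 20.88
tcp_pos: [398.2, 64.7, 282.3]
tcp_rot: [[-0.025, 0.905, 0.426], [1.0, 0.021, 0.014], [0.003, 0.426, -0.905]]
contact_force: [1.3, -0.8, -0.4]
grip_width: 0.703
time: 21.3
tcp_pos: [402.4, -110.8, 281.8]
tcp_rot: [[-0.023, 0.905, 0.426], [1.0, 0.019, 0.013], [0.004, 0.426, -0.905]]
contact_force: [2.0, 0.6, 0.4]
grip_width: 0.703
time: 21.72
tcp_pos: [404.5, -168.3, 281.5]
tcp_rot: [[-0.024, 0.905, 0.425], [1.0, 0.019, 0.015], [0.006, 0.425, -0.905]]
contact_force: [-0.3, -0.1, 0.3]
grip_width: 0.702
[-0.80208218 -0.57675362 -0.32058855  1.52080257  0.32212698  0.79295808]
```

View pics/f2.png

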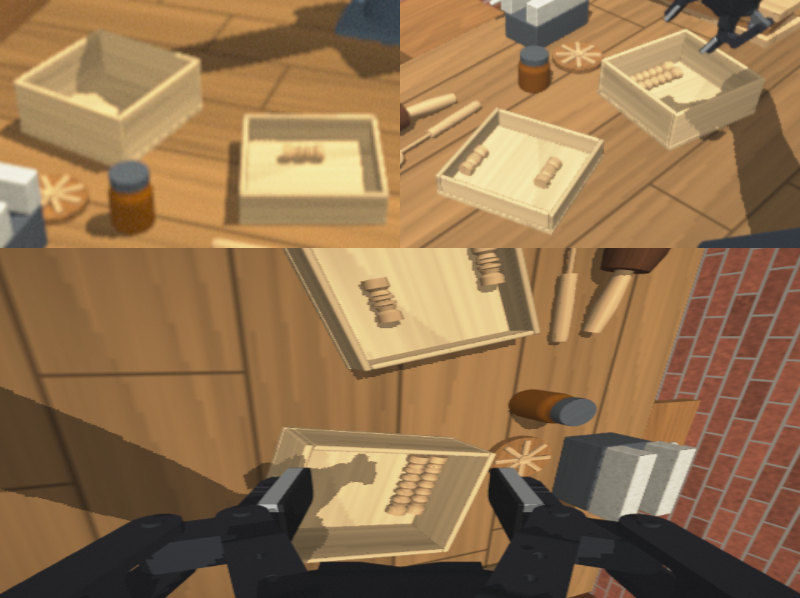

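Both shorts are in the tray, in the wrist view at (380,300) and (487,268). Both longs lie side by side in the box at (417,485). The sieve stands empty, the arm is clear and the bystanders look undisturbed, so I hand in.

```bash
python3 -c "
from station import job_done,sensors
o=sensors.get_obs();print(o['time'],abs(o['qd']).max(),o['contact_force']);print(job_done())"
```

```text
21.8667 0.006248583028911972 [-0.06476804  0.11740609 -0.00621745]
the job is handed in; nothing more can be done
None
```

The job is done and handed in at about 21.9 s of the 70 s allowed; no verdict is reported.

**What I did:** I gripped the sieve by its leaning plank and carried it to the low tray with the +x end low. There I tilted the −x end down about 14°, and both short spindles dropped into the tray while both long ones rolled to the −x wall. I then carried it to the deep box and tipped it about 14° over the lip. Both long spindles rolled out into the box. I set the empty sieve back on its original spot and opened the gripper.

**Last checks:**
- **Spindles:** the side and wrist pictures show two shorts in the tray and two longs in the box.
- **Sieve:** it stands upright. The tops of the side boards at the +x end measure about 46 mm and the handle's top about 110–113 mm, both matching the sizes given. The board heights I sampled at the −x end, about 51–64 mm, include the higher end wall and the gripper's view, so I did not rely on them.
- **Robot:** the arm was clear of everything and the tool force was near zero at hand-in.
- **Bystanders:** they look unmoved in the pictures, but I did not measure their positions again.

One disagreement: over the box, the camera put the sieve's lip end about 8 mm further out than I had calculated. That was within the margin.

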